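# Close the cleaned grinding head of a grain mill and hold it shut

## Robot

A 6-joint arm with a two-finger parallel gripper is mounted at the origin on the work surface. World frame = base frame: x ahead of the robot, y to its left, z up, the work surface at z = 0. Lengths are in m, angles in rad, forces in N, time in s.
With the tool pointing down it reaches from about 0.225 to 0.875 m from the base axis. Payload 3.4 kg.
Tool frame: the origin (TCP) lies midway between the tips of the shut fingers; the grasp point (between the pads) lies ctrl.grasp_offset behind it (ctrl.grasp_offset is the distance from the TCP to the grasp point, in m); z points along the fingers, y is the line along which they close (so a half turn about z gives the same grasp; the last joint's range is limited). The gripper opens to 85 mm and grips with 20 to 120 N. Pads are 22 mm wide; open, the fingers measure 114 mm over their backs; the gripper's body (76 mm by 85 mm) begins 54 mm behind the grasp point. The pads swing forward as they close: fully open they stand 13 mm farther back than shut.
Start: joints at [1.215, 0.276, 1.505, -0, 1.361, -0.121], TCP at [0.134, 0.559, 0.231] pointing down, gripper open.
Joint ranges: [-2.89, 2.89], [-0.75, 2.08], [0.22, 2.7], [-1.18, 4.32], [0.11, 2.71], [-2.7, 2.7]. Speed limits (rad/s): [2.57, 2.57, 3.14, 3.14, 3.14, 3.14].

## Interface

Orientations are given as a unit quaternion [x, y, z, w].
In Python, from station import ctrl gives the robot as it stands.
- The arm moves only by the tool send_rows, never from a script. Its argument "steps" is a list of rows, each a list of 2 entries, a list of its own where there are three numbers: the shift along the tool's x, y, z in cm, then the turn about the tool's z in degrees. In form: [[[dx, dy, dz], turn], ...]. A call has 1 to 10 rows; each row shifts and turns the commanded pose from where the row before left it, along the tool's axes as they then stand; what a row does not reach is not made up. A row lasts 1/8 s, in which the tool goes at most 62.5 mm and 10.7 degrees, less where a joint would pass 70% of its speed; a pose out of reach is approached as far as the arm can. A call with a gripper value outside its range is refused whole. "grip" is the finger opening in cm, from 0 to 8.54, set as the call begins (left out, the last holds). The fingers move at their own pace and stop on an object; "grip_force" is the grip in N (left out, the last holds). Time passes only in rows, so rows that do not move let the fingers close. It gives the time, the measured TCP pose, the force, the opening and the grip force at its end, in the units of the state.
- ctrl.get_state(): the state, without advancing time (a new reading comes with each control period).
- ctrl.camera(name): name is "side" or "top"; returns a dict with "pixels" (420x560x3 uint8, red, green, blue), "camera_matrix" (3x3 intrinsics, pixels), "cam_to_world" (4x4, takes a point from camera to world coordinates). Camera axes: x right, y down, z forward; pixel columns grow to the right and rows downward; lengths in m; the calibration is good to about 2 mm. A picture is of the moment at which its call begins. There is no depth.
- ctrl.sign_off(): hands the job in; it is judged then, once.
The state is a dict: "t": time; "joints": joint angles; "qd": joint speeds; "joint_efforts": joint torques, N m; "eef_pos": TCP position; "ee_rot": TCP orientation; "force": force on the tool from outside, world axes, zero at the start; "moment": the same for the moment, N m; "opening": finger opening in m; "finger_force": force on a finger pad.
Only numpy, scipy, OpenCV 4.12 (cv2) and the standard library are available. Lean on these libraries where they do the work, as an engineer would, in place of code of your own. Each camera call takes 0.05 s, during which the arm holds its last target. There are 200 camera calls.

## Task

The grinding head of the grain mill has been cleaned and its rotor is back in place. First press both hinged bearing caps down until they snap shut and stay shut by themselves; then pick up the loose upper housing half (the part with the feed neck), set it over the rotor onto the two dowels of the lower half, and press it down until the rubber seal is squeezed flat and the two castings meet all round. Finish while still holding it pressed shut, so that a colleague can do up the swing bolts, and leave the sieve, tin, jar and brush where they are.

Things in the scene. Friction and masses are not known exactly. Their poses are not given: they have to be found in the camera images.
- lower_half: Fixed lower half of the grinding head: foot plate 190 x 240 mm, aluminium casting 80 mm long in y, 140 mm over its front and rear flanges in x; shaft along y with rotor (33 mm above the parting face, x +-33, y +-26 mm) and a bearing pedestal at y = +66 and -66 mm. Origin: on the bench under the casting's middle; x away from the robot, y along the shaft, z up. Place varies, yaw within 0.4 rad.
- parting (a point): Middle of the lower half's parting face, 85 mm above the bench; axes as lower_half. A black rubber seal (two strips at x = +-45 mm) stands 4 mm proud of the face and yields about 4.5 N per mm: the upper half's weight squeezes it by only about 1.3 mm; some 12 N more closes the gap, then metal meets metal.
- dowel_front (a point): Tip of the front dowel pin of the lower half, at x = -55, y = +22 mm from its middle: steel, 8 mm thick, stands 16 mm above the parting face, upper 6 mm tapered to a blunt tip of 3.6 mm.
- dowel_rear (a point): Tip of the rear dowel pin, the same, at x = +55, y = -22 mm.
- upper_half: Loose upper half, aluminium, 0.6 kg, upright on its parting face: barrel 80 mm in y, 43 mm high; flanges 12 mm thick, 140 mm over both in x. Feed neck on top, centred: 40 mm in x, 50 in y, top 110 mm above the parting face, free for 65 mm below its top. Origin: middle of the parting face. Fits with origin at the parting point and x along the lower half's x (or half a turn round). Yaw within 0.5 rad.
- neck_top (a point): Centre of the open top of the feed neck, 110 mm above the upper half's parting face.
- bore_front (a point): Centre of the front dowel bore in the underside of the upper half's front flange (x = -55, y = +22 mm from its middle): 10 mm wide, right through the 12 mm flange.
- bore_rear (a point): Centre of the rear dowel bore, the same, at x = +55, y = -22 mm.
- cap_left (a joint): Angle of the hinged bearing cap at the shaft's +y end (rad): 0 = shut, grows as it opens upwards; starts 0.6 to 1.2 open. The stiff hinge stays where it is left. The last 0.13 rad goes against a spring ball: about 8 N pressed down on the tab snaps it past, and the ball then keeps it shut.
- cap_right (a joint): The same for the cap at the shaft's -y end.
- cap_left_tab (a point): Middle of the top of the left cap's flat thumb tab, where it is pressed: 28 mm across the shaft by 22 mm along it, at the free end on the robot's side, 72 mm from the hinge. Moves with the cap; shut, it lies 96 mm above the bench at x = -35, y = +66 mm of the lower half. The post in front of it (holding the ball) is 5 mm lower.
- cap_left_hinge (a point): The left cap's hinge axis, on the side away from the robot: x = +37, y = +66 mm of the lower half, 90 mm above the bench; the axis is parallel to the shaft (y of lower_half).
- cap_right_tab (a point): The same for the right cap, y = -66 mm.
- cap_right_hinge (a point): The right cap's hinge axis, y = -66 mm.
- sieve: Round steel test sieve, 200 mm across, 48 mm high, standing loose beyond the work. Leave it. Origin: centre of its underside.
- tin: Small round aluminium moisture tin, 64 mm across, 30 mm high. Leave it. Origin: centre of its underside.
- jar: Closed glass sample jar, 76 mm across, 115 mm high. Leave it. Origin: centre of its underside.
- brush: Cleaning brush lying on the bench. Leave it. Origin: under its middle.

How it is judged:
On the way, in this order (a step that is already met when the one before it is completed fails the run):
1. both bearing caps are snapped shut and stay shut with the hand off (value of joint each of cap_left, cap_right below 0.04 rad and contact force between the fingers and lower_half below 0.5 N), for 0.2 s.
2. the upper half sits over the rotor on both dowels (horizontal distance between upper_half and parting below 0.003 m and z of upper_half in the frame of parting below 0.006 m and angle between the x axis of upper_half and the x axis of lower_half, either way round below 0.05 rad), for 0.1 s.
At the end, for the whole second after the job is handed in: Upper half on both dowels (within 3 mm, 0.05 rad of turn, 0.03 rad of tilt), gap between the parting faces under 1.2 mm, touched by the gripper and pressed on the lower half with over 10 N in all (own weight 5 to 7 N), at rest; both caps shut (under 0.04 rad) (horizontal distance between upper_half and parting below 0.003 m and z of upper_half in the frame of parting below 0.0012 m and angle between the x axis of upper_half and the x axis of lower_half, either way round below 0.05 rad and angle between upper_half's own z axis and vertical below 0.03 rad and contact force between upper_half and lower_half above 10 N and contact force between the fingers and upper_half above 3 N and linear speed of upper_half below 0.02 m/s and value of joint each of cap_left, cap_right below 0.04 rad); the arm keeps its last pose, push and grip.
It fails at once if the sieve, tin, jar or brush is pushed more than 30 mm (distance of any of sieve, tin, jar, brush from where it was at the start of the episode above 0.03 m).
It also fails if it takes over 64 s, if anything falls off the work surface, if the arm or the gripper's body presses on something with over 40 N, if the wrist force passes 120 N, or if a joint passes its speed limit or range.

## Working session

There is one attempt and no reset: what is moved stays moved. The work goes in short steps, Python scripts to look and compute and a tool call to move; the robot and the scene stay as the last step left them, time stands still between calls to the robot, and variables do not carry over. Pictures are saved under pics/ and viewed, at most 10 in all, crops included, and the job is handed in when it is done.

Besides the shell and the picture viewer there is one more tool, called after "Emit:" as name(argument=value, ...), one argument or row to a line, values as JSON. send_rows: Moves the arm, as the interface text tells. Its arguments: {"type":"object","properties":{"steps":{"type":"array","items":{"type":"array"}},"grip":{"type":"number"},"grip_force":{"type":"number"}},"required":["steps"]}

```bash
mkdir -p pics
cat > h.py <<'E'
import numpy as np, cv2, json
from station import ctrl
def shot(n):
    c=ctrl.camera(n); im=cv2.cvtColor(np.asarray(c["pixels"]),cv2.COLOR_RGB2BGR)
    return im,np.array(c["camera_matrix"]),np.array(c["cam_to_world"])
def ray(K,T,u,v):
    d=T[:3,:3]@np.linalg.solve(K,[u,v,1.0]); return T[:3,3],d/np.linalg.norm(d)
def onz(K,T,u,v,z):
    o,d=ray(K,T,u,v); return o+d*(z-o[2])/d[2]
def proj(K,T,p):
    q=T[:3,:3].T@(np.array(p)-T[:3,3]); q=K@q; return q[:2]/q[2]
def two(r1,r2):
    (a,d),(b,e)=r1,r2; s=np.linalg.lstsq(np.c_[d,-e],b-a,rcond=None)[0]
    p,q=a+s[0]*d,b+s[1]*e; return (p+q)/2,np.linalg.norm(p-q)
E
python3 - <<'E'
from h import *
np.set_printoptions(precision=3,suppress=True)
print(ctrl.get_state(),ctrl.grasp_offset)
for n in("top","side"):
    im,K,T=shot(n); cv2.imwrite(f"pics/{n}0.png",im); np.savez(f"{n}0.npz",im=im,K=K,T=T); print(K,T)
E
```

```text
{'t': 0.0, 'joints': array([ 1.215,  0.277,  1.506, -0.   ,  1.361, -0.121]), 'qd': array([ 0.   ,  0.001, -0.001, -0.   ,  0.   ,  0.   ]), 'joint_efforts': array([ -0.001, -41.676, -24.581,  -0.   ,   0.011,  -0.   ]), 'eef_pos': array([0.134, 0.559, 0.23 ]), 'ee_rot': array([ 0.117,  0.993, -0.001, -0.   ]), 'force': array([-0.363,  1.317, -0.218]), 'moment': array([-0.022, -0.035,  0.006]), 'finger_force': 0.0, 'opening': 0.0854133572632732} 0.0187
[[437.307   0.    270.947]
 [  0.    437.307 211.853]
 [  0.      0.      1.   ]] [[-0.023 -0.992  0.121  0.434]
 [-1.     0.023 -0.001  0.   ]
 [-0.002 -0.121 -0.993  1.351]
 [ 0.     0.     0.     1.   ]]
[[522.898   0.    273.411]
 [  0.    522.898 203.588]
 [  0.      0.      1.   ]] [[ 0.718 -0.435  0.544 -0.164]
 [-0.696 -0.457  0.553 -0.758]
 [ 0.008 -0.776 -0.631  0.951]
 [ 0.     0.     0.     1.   ]]
```

View pics/top0.png

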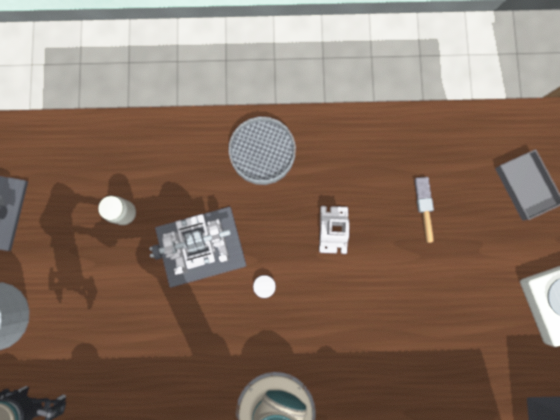

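View pics/side0.png

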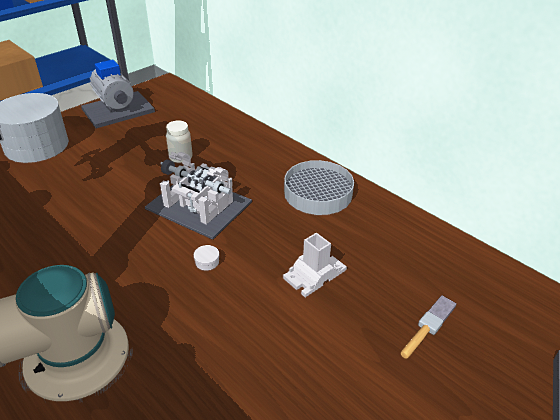

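The top view shows the lower half at about (200,245), the upper half at (336,230), the tin at (264,287), the jar at (117,210), the sieve at (262,150) and the brush at (427,210). The side view shows the lower half at (200,195) and the upper half at (315,265). I'll enlarge both parts.

Run:
```python
from h import *
t=np.load("top0.npz")["im"]; s=np.load("side0.npz")["im"]
def cr(im,u,v,w,h,k): return cv2.resize(im[v:v+h,u:u+w],None,fx=k,fy=k,interpolation=cv2.INTER_CUBIC)
a=np.hstack([cr(t,150,200,100,75,4),cr(t,300,195,100,75,4)])
b=np.hstack([cr(s,145,150,100,75,4),cr(s,270,228,100,75,4)])
cv2.imwrite("pics/crop.png",np.vstack([a,b]))
```

```text
(no output)
```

View pics/crop.png

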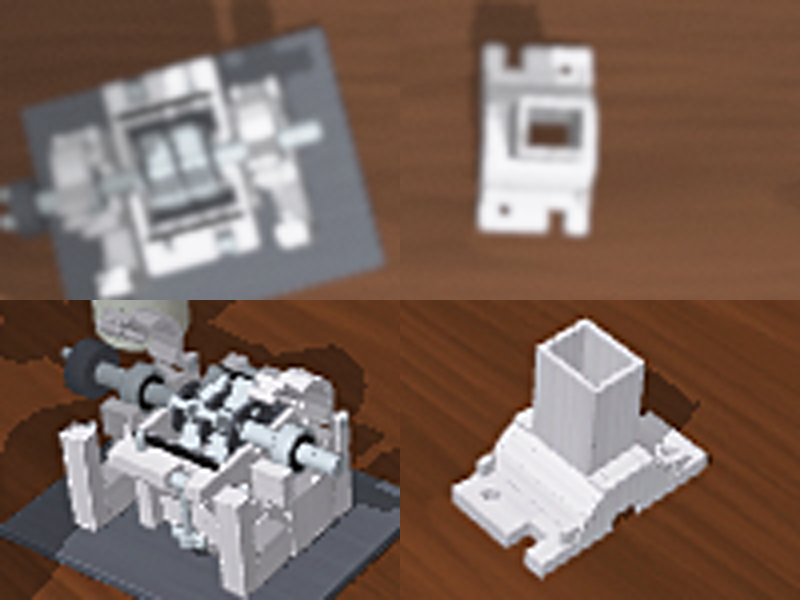

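The crops show the upper half's bores at about (341.2,212.5) and (326,247.5) in the top image. The lower half is yawed about +0.23, with both caps open. Next I'll measure the plate corners, bores and neck.

Run:
```python
from h import *
np.set_printoptions(precision=4,suppress=True)
for n,win in(("top",(140,195,260,295)),("side",(135,140,260,245))):
    d=np.load(n+"0.npz"); im,K,T=d["im"],d["K"],d["T"]
    hsv=cv2.cvtColor(im,cv2.COLOR_BGR2HSV)
    m=((hsv[...,2]>50)&(hsv[...,2]<130)&(hsv[...,1]<70)&(hsv[...,0]>95)).astype(np.uint8)
    z=np.zeros_like(m); u0,v0,u1,v1=win; z[v0:v1,u0:u1]=m[v0:v1,u0:u1]
    z=cv2.morphologyEx(z,cv2.MORPH_OPEN,np.ones((3,3)))
    nn,l,st,_=cv2.connectedComponentsWithStats(z); i=1+st[1:,4].argmax(); 
    c=np.argwhere(l==i)[:,::-1].astype(np.float32)
    print(n,st[i],hsv[v0+5,u0+60])
    P=np.array([onz(K,T,u,v,0.01)[:2] for u,v in c],np.float32)
    r=cv2.minAreaRect(P); print(r)
    o=np.zeros_like(im);o[l==i]=im[l==i]; cv2.imwrite(f"pics/m_{n}.png",cv2.resize(o[v0:v1,u0:u1],None,fx=3.3,fy=3.3))
a=cv2.imread("pics/m_top.png");b=cv2.imread("pics/m_side.png");h=max(a.shape[0],b.shape[0])
f=lambda x:cv2.copyMakeBorder(x,0,h-x.shape[0],0,0,0)
cv2.imwrite("pics/mask.png",np.hstack([f(a)[:,:395],f(b)[:,:400]]))
# upper half bores, sub-pixel dark centroid
d=np.load("top0.npz"); im,K,T=d["im"],d["K"],d["T"]; g=cv2.cvtColor(im,cv2.COLOR_BGR2GRAY).astype(float)
B=[]
for u,v in((341,212),(326,247)):
    p=g[v-3:v+4,u-3:u+4]; print(p.astype(int)); w=np.clip(np.percentile(p,60)-p-25,0,None); yy,xx=np.mgrid[v-3:v+4,u-3:u+4]
    c=((xx*w).sum()/w.sum(),(yy*w).sum()/w.sum()); q=onz(K,T,*c,0.010);B.append(q); print(c,q)
dv=B[0]-B[1]; print("sep",np.linalg.norm(dv),"mid",(B[0]+B[1])/2,"yaw",np.arctan2(dv[1],dv[0])-np.arctan2(-.044,.11))
```

```text
top [152 223  36  63 704] [ 11 129  87]
((0.4719700515270233, 0.31720876693725586), (0.1881083846092224, 0.0877046287059784), 12.069768905639648)
side [ 146  193  105   46 1748] [ 11 180  71]
((0.49307721853256226, 0.2146182656288147), (0.19521461427211761, 0.2428121715784073), 14.08108901977539)
[[232 242 242 242 243 244 245]
 [229 238 234 231 235 242 243]
 [220 221 202 187 207 230 235]
 [204 197 169 147 175 219 226]
 [203 204 192 176 195 224 225]
 [205 216 222 220 224 229 224]
 [199 211 218 219 220 219 212]]
(np.float64(340.9155844155844), np.float64(212.14285714285714)) [ 0.5916 -0.2173  0.01  ]
[[244 243 241 241 242 243 244]
 [242 235 226 227 235 242 244]
 [239 221 183 180 217 236 244]
 [240 213 153 144 195 234 244]
 [243 225 185 174 211 237 245]
 [245 239 229 227 235 243 247]
 [244 244 243 243 244 246 246]]
(np.float64(325.6507936507937), np.float64(247.03174603174602)) [ 0.4854 -0.166   0.01  ]
sep 0.11799974286101489 mid [ 0.5385 -0.1917  0.01  ] yaw -0.0687080388660477
```

View pics/mask.png

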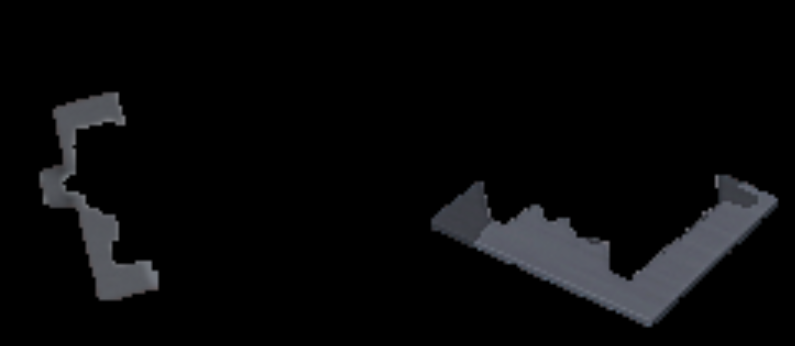

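The side mask shows the two plate edges facing the camera cleanly. The top mask only caught the left part of the plate. I'll redo the top fit using all components without the hub.

Run:
```python
from h import *
np.set_printoptions(precision=4,suppress=True)
d=np.load("top0.npz"); im,K,T=d["im"],d["K"],d["T"]
hsv=cv2.cvtColor(im,cv2.COLOR_BGR2HSV)
for lim in (80,95,110):
    m=(hsv[...,1]<lim).astype(np.uint8)
    z=np.zeros_like(m); z[200:292,150:250]=m[200:292,150:250]
    z[225:270,140:163]=0     # hub
    z=cv2.morphologyEx(z,cv2.MORPH_OPEN,np.ones((3,3)))
    n,l,st,_=cv2.connectedComponentsWithStats(z); i=1+st[1:,4].argmax()
    c,_=cv2.findContours((l==i).astype(np.uint8),0,1); h=cv2.convexHull(c[0])[:,0]
    for zz in(.006,.012):
        P=np.array([onz(K,T,u,v,zz)[:2] for u,v in h],np.float32); print(lim,st[i],zz,cv2.minAreaRect(P))
d=np.load("side0.npz"); im,K,T=d["im"],d["K"],d["T"]
hsv=cv2.cvtColor(im,cv2.COLOR_BGR2HSV); print(hsv[196:228:1,198,:].tolist()[-32::3])
# neck top, both views: bright region corners near; list of projected guesses
for n,w in(("top",(318,205,355,255)),("side",(270,228,370,303))):
    d=np.load(n+"0.npz"); im,K,T=d["im"],d["K"],d["T"]
    R=np.array([[np.cos(-.069),-np.sin(-.069)],[np.sin(-.069),np.cos(-.069)]])
    print(n,[proj(K,T,[*(R@[a,b]+[.5385,-.1917]),.11]).round(1).tolist() for a,b in((.02,.025),(.02,-.025),(-.02,-.025),(-.02,.025))],
      "bores",[proj(K,T,[*(R@[a,b]+[.5385,-.1917]),.012]).round(1).tolist() for a,b in((-.055,.022),(.055,-.022))])
    u0,v0,u1,v1=w; c=cv2.resize(im[v0:v1,u0:u1],None,fx=8,fy=8,interpolation=cv2.INTER_CUBIC)
    cv2.imwrite(f"pics/u_{n}.png",c[:600,:800])
```

```text
80 [ 163  207   83   81 4901] 0.006 ((0.49807387590408325, 0.21863120794296265), (0.19650793075561523, 0.24461659789085388), 13.998202323913574)
80 [ 163  207   83   81 4901] 0.012 ((0.49778831005096436, 0.21765771508216858), (0.19563105702400208, 0.24352508783340454), 13.998196601867676)
95 [ 163  206   84   82 4964] 0.006 ((0.4979846477508545, 0.21905004978179932), (0.19811588525772095, 0.2463686764240265), 14.377347946166992)
95 [ 163  206   84   82 4964] 0.012 ((0.49769943952560425, 0.2180747091770172), (0.19723190367221832, 0.24526938796043396), 14.377358436584473)
110 [ 163  206   84   82 5041] 0.006 ((0.4978010058403015, 0.2187230885028839), (0.19965316355228424, 0.2483702003955841), 14.324647903442383)
110 [ 163  206   84   82 5041] 0.012 ((0.4975166320800781, 0.2177492380142212), (0.19876237213611603, 0.24726198613643646), 14.324646949768066)
[[132, 10, 131], [128, 9, 220], [150, 7, 150], [129, 9, 203], [132, 6, 199], [135, 11, 142], [116, 37, 103], [117, 26, 97], [116, 34, 104], [115, 31, 106], [110, 35, 108]]
top [[329.7, 219.3], [347.2, 220.1], [346.9, 234.1], [329.3, 233.3]] bores [[325.7, 247.1], [341.1, 212.0]]
side [[316.0, 232.1], [330.9, 243.2], [318.5, 250.9], [303.7, 239.4]] bores [[292.2, 275.8], [336.9, 265.0]]
```

View pics/u_side.png

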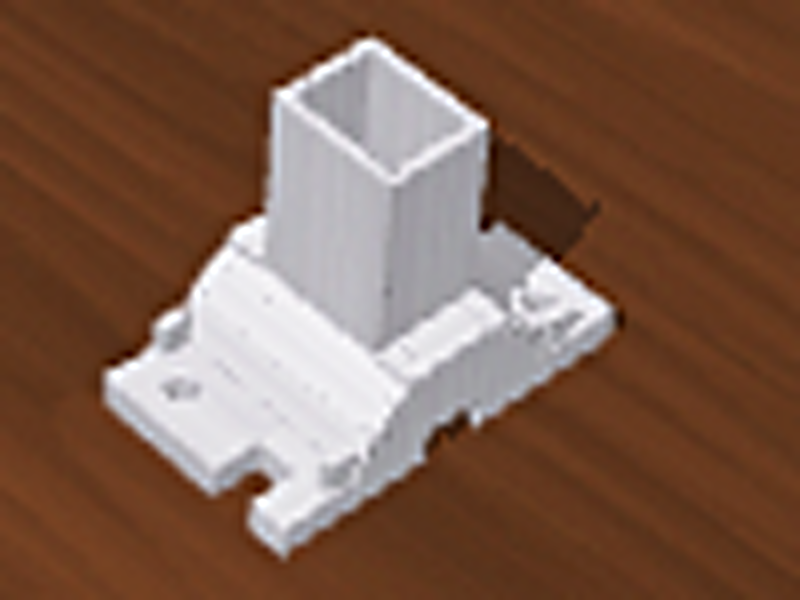

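The neck corners in the side view, about (316.3,232.8), (331.1,243.6), (319,251.1) and (304.2,239.3), match the prediction from the top bores within 0.6 px. That confirms the upper half. Now I'll locate the lower half from its casting flange at z = 85 mm and from the caps, in one composite.

Run:
```python
from h import *
np.set_printoptions(precision=4,suppress=True)
d=np.load("top0.npz"); im,K,T=d["im"],d["K"],d["T"]
P=np.array([onz(K,T,u-.5,v-.5,.085)[:2] for u,v in((187.5,269.5),(215.5,261.2),(175.8,221.2),(204.5,214.5))])
print(P,P.mean(0),np.linalg.norm(P[0]-P[2]),np.linalg.norm(P[1]-P[3]),np.linalg.norm(P[0]-P[1]))
v=P[2]+P[3]-P[0]-P[1]; print(np.arctan2(v[1],v[0]))
s=np.load("side0.npz")["im"]
f=lambda a,u,v:cv2.resize(a[v:v+66,u:u+88],(800,600),interpolation=cv2.INTER_CUBIC)
cv2.imwrite("pics/lt.png",f(im,152,207)); cv2.imwrite("pics/ls.png",f(s,155,152))
```

```text
[[0.4289 0.2435]
 [0.4507 0.163 ]
 [0.5691 0.2776]
 [0.5868 0.194 ]] [0.5089 0.2195] 0.14425083256034243 0.13952610338829274 0.08345947576337799
0.23121044267353663
```

View pics/lt.png

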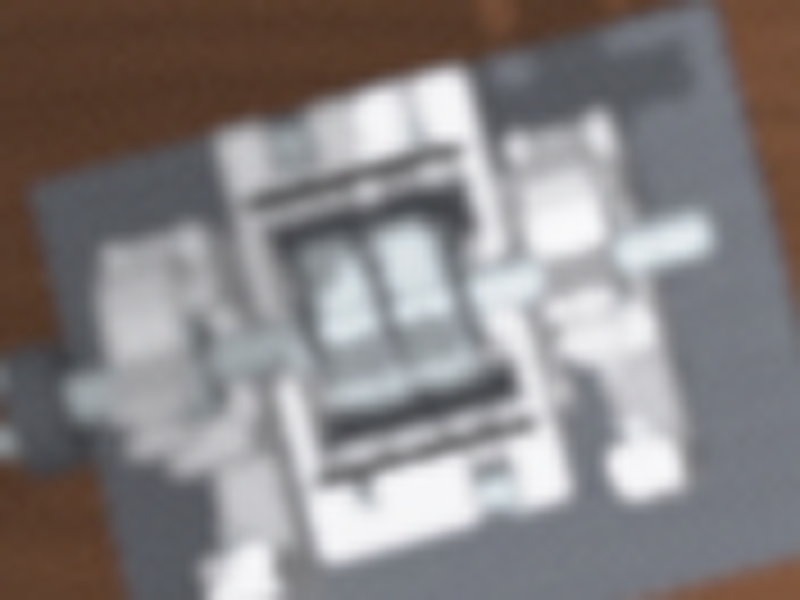

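View pics/ls.png

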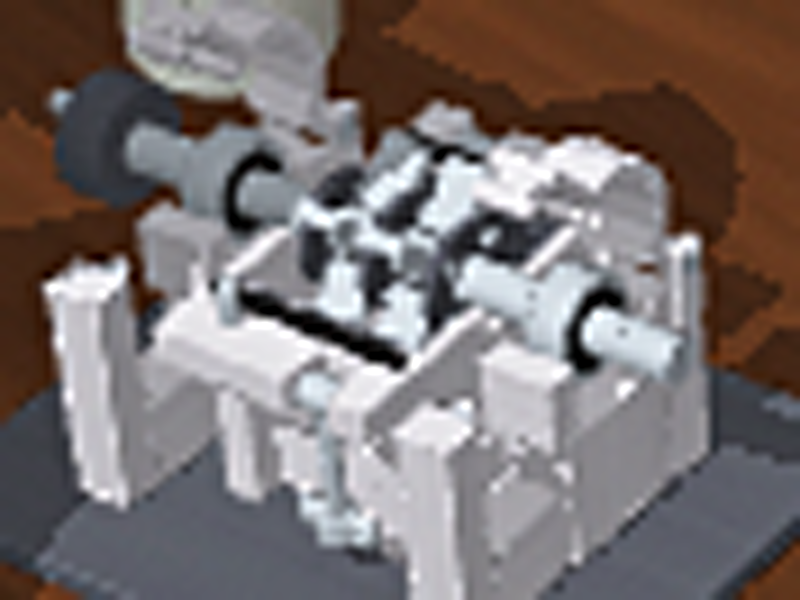

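The top crop shows the casting with its seal strips: rear (258,200)-(462,152) and front (325,475)-(535,420). The side crop shows the front dowel tip near (228,282), and both caps standing open beyond the shaft. Turning these into a pose.

```bash
cat >> h.py <<'E'
k=88/800
def tp(x,y,z):
    d=np.load("top0.npz"); return onz(d["K"],d["T"],152+x*k-.5,207+y*k-.5,z)
def sray(x,y):
    d=np.load("side0.npz"); return ray(d["K"],d["T"],155+x*k-.5,152+y*k-.5)
E
python3 - <<'E'
from h import *
np.set_printoptions(precision=4,suppress=True)
S=np.array([tp(*p,.089)[:2] for p in((258,200),(462,152),(325,475),(535,420))])
c=S.mean(0); vy=(S[0]-S[1]+S[2]-S[3])/2; yaw=np.arctan2(-vy[0],vy[1]); vx=(S[0]+S[1]-S[2]-S[3])/2
print("strips",c,"yaw",yaw,"sep",np.linalg.norm(vx),"yaw x",np.arctan2(vx[1],vx[0]),"len",np.linalg.norm(vy))
Q=np.array([tp(*p,.085)[:2] for p in((320,567),(575,497),(215,135),(465,65))]);print("flange",Q.mean(0))
yaw=.245;R=np.array([[np.cos(yaw),-np.sin(yaw)],[np.sin(yaw),np.cos(yaw)]])
o,d=sray(228,282); p=(o+d*(.101-o[2])/d[2])[:2]; print("dowel->centre",p-R@[-.055,.022])
A=[(lambda r:(r[0]+r[1]*(.089-r[0][2])/r[1][2])[:2])(sray(*q)) for q in((245,290),(405,358))]
print("front strip side: mid->centre",(A[0]+A[1])/2-R@[-.045,0],"yaw",np.arctan2(*( (A[0]-A[1])*[-1,1])),np.linalg.norm(A[0]-A[1]))
# post tops at z=.091, y=+-66, ball posts
for n,q in(("Lpost",(88,275)),("Rpost",(437,422))):
    o,d=sray(*q); p=(o+d*(.091-o[2])/d[2])[:2]; print(n,p, R.T@(p-c))
for n,q in(("Lpost",(243,575)),("Rpost",(648,470))): print(n,R.T@(tp(*q,.091)[:2]-c))
# cap candidates: ray onto the cap planes (local y=+-66)
for n,y,q in(("L",.066,(135,30)),("L",.066,(250,90)),("L",.066,(310,120)),("R",-.066,(480,190)),("R",-.066,(560,140)),("R",-.066,(640,180)),("R",-.066,(685,240))):
    o,d=sray(*q); n2=R[:,1]; s=((c-o[:2])@n2+y)/(d[:2]@n2); p=o+d*s; l=R.T@(p[:2]-c); print(n,q,l[0],p[2],"ang",np.arctan2(p[2]-.09,.037-l[0]),"r",np.hypot(p[2]-.09,.037-l[0]))
dt=np.load("top0.npz")
for n,u,v,z in(("tin",264,287,.03),("jar",117,208,.115),("sieve",262,150,.048),("brush",427,210,.0)): print(n,onz(dt["K"],dt["T"],u,v,z))
E
```

```text
strips [0.5093 0.2199] yaw 0.22133266599238505 sep 0.08936572256860871 yaw x 0.24889325778516763 len 0.0673451215343245
flange [0.5084 0.221 ]
dowel->centre [0.5071 0.2197]
front strip side: mid->centre [0.5091 0.2159] yaw 0.23390624299357074 0.061398750978853354
Lpost [0.4272 0.2712] [-0.0672  0.0697]
Rpost [0.4591 0.1424] [-0.0674 -0.0629]
Lpost [-0.0679  0.066 ]
Rpost [-0.0699 -0.065 ]
L (135, 30) -0.037019989183252534 0.16384088956114884 ang 0.7841868928028576 r 0.10455350673158027
L (250, 90) 0.008288443723802373 0.11610012011015292 ang 0.7377903707115125 r 0.038801671788283455
L (310, 120) 0.033568308923474365 0.08999528851545868 ang -0.0013729328998308326 r 0.0034316943108022085
R (480, 190) -0.04287779581844306 0.16008835991088122 ang 0.7202130122067103 r 0.10626777714721478
R (560, 140) -0.005456484107570423 0.15523231783107205 ang 0.9938234751687438 r 0.07783192360715738
R (640, 180) 0.030858477421190855 0.11906652898026793 ang 1.362567106414735 r 0.02970827168562281
R (685, 240) 0.05134826210832883 0.084053716425049 ang -2.7487128116669823 r 0.015531610151012579
tin [0.3701 0.0246 0.03  ]
jar [0.6062 0.4373 0.115 ]
sieve [0.7839 0.0216 0.048 ]
brush [ 0.5932 -0.4869  0.    ]
```

The strips, flange, dowel and posts agree: lower half at about (0.5085, 0.220), yaw 0.243. Caps are around 0.75 to 1.0 rad. First move: turn, close the fingers, and go to just beyond the left tab, high up.

Emit:
send_rows(
  steps=[
    [[0,0,-1],-9.2],
    [[0,0,0],-9.2],
    [[0,0,0],-9.1],
    [[-2,-2.2,0],0],
    [[-4,-4.4,0],0],
    [[-4,-4.4,0],0],
    [[-4,-4.4,0],0],
    [[-4,-4.4,0],0],
    [[-4,-4.4,0],0],
    [[-4,-4.4,0],0],
  ],
  grip=0,
  grip_force=60,
)

```text
t: 1.35
eef_pos: [0.4567, 0.3436, 0.241]
ee_rot: [-0.122, 0.993, 0.0, -0.0]
force: [0.1, 0.2, -0.1]
opening: -0.0002
finger_force: 0.0
```

```bash
cat >> h.py <<'E'
from scipy.spatial.transform import Rotation as Ro
C=np.array([.5085,.220]); YAW=.243
def loc():
    s=ctrl.get_state(); R=np.array([[np.cos(YAW),-np.sin(YAW)],[np.sin(YAW),np.cos(YAW)]])
    x=Ro.from_quat(s["ee_rot"]).as_matrix()[:,0]
    print("t %.2f"%s["t"],"local mm",(1e3*R.T@(s["eef_pos"][:2]-C)).round(1),"z %.1f"%(1e3*s["eef_pos"][2]),"toolx deg err %.2f"%np.degrees((np.arctan2(-x[1],-x[0])-YAW)),"F",s["force"].round(1),"M",s["moment"].round(2),"op %.1f"%(1e3*s["opening"]))
E
python3 -c "from h import *;loc();print(ctrl.get_state()['ee_rot'])"
```

```text
t 1.35 local mm [-20.6 132.4] z 241.0 toolx deg err 0.12 F [ 0.1  0.2 -0.1] M [0.06 0.03 0.02] op -0.2
[-1.22211016e-01  9.92504105e-01  9.76979246e-05 -2.44244111e-04]
```

Emit:
send_rows(
  steps=[
    [[-3.2,-3.3,0],0],
    [[-3.1,-3.3,0],0],
    [[0,0,0],0],
    [[0,0,4],0],
    [[0,0,4],0],
    [[0,0,0],0],
  ],
)

```text
t: 2.1
eef_pos: [0.5291, 0.2957, 0.1581]
ee_rot: [-0.123, 0.992, -0.001, -0.004]
force: [-0.1, -0.2, 0.4]
opening: 0.0002
finger_force: 0.0
```

Run:
```python
from h import *
loc()
im,K,T=shot("side"); cv2.imwrite("pics/s1.png",cv2.resize(im[120:240,130:290],(800,600),interpolation=cv2.INTER_CUBIC))
```

```text
t 2.10 local mm [38.2 68.6] z 158.1 toolx deg err 0.17 F [-0.1 -0.2  0.4] M [-0.01  0.04 -0.01] op 0.2
```

View pics/s1.png

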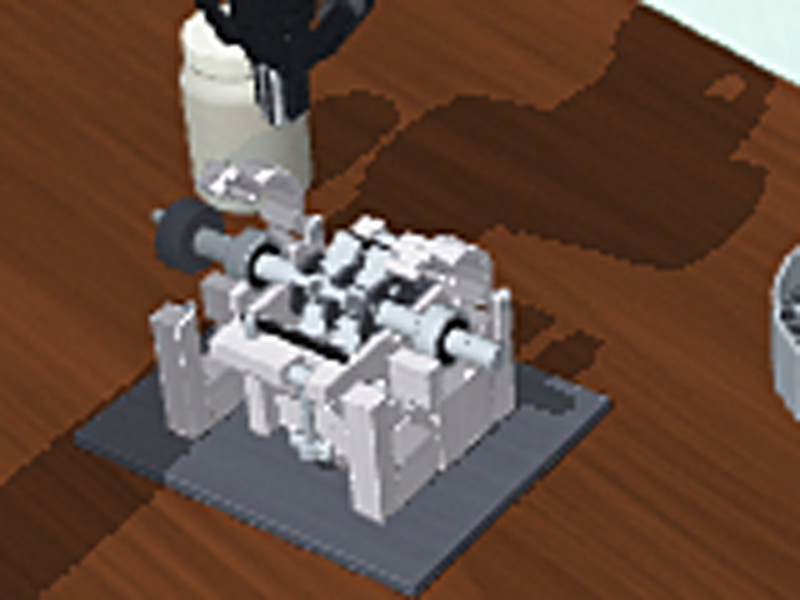

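The fingertip is at crop (285,120), behind and above the left cap, whose tab is near (212,182), so the path is clear. Sweeping along the arc.

Emit:
send_rows(
  steps=[
    [[1.9,-0.25,0.1],0],
    [[1.4,0,0.7],0],
    [[0.65,0,0.45],0],
    [[0.65,0,0.45],0],
    [[0.55,0,0.55],0],
    [[0.55,0,0.55],0],
    [[0.45,0,0.65],0],
    [[0.4,0,0.65],0],
    [[0.25,0,0.5],0],
    [[0.25,0,0.5],0],
  ],
)

```text
t: 3.4
eef_pos: [0.4647, 0.2766, 0.1099]
ee_rot: [-0.122, 0.992, 0.0, 0.0]
force: [0.1, 0.1, 0.1]
opening: 0.0
finger_force: 0.1
```

```bash
python3 -c "from h import *;loc()"
```

```text
t 3.40 local mm [-28.9  65.5] z 109.9 toolx deg err 0.12 F [0.1 0.1 0.1] M [-0.01 -0.01 -0.03] op 0.0
```

Emit:
send_rows(
  steps=[
    [[0.3,0,0.4],0],
    [[0.2,0,0.4],0],
    [[0,0,0.2],0],
    [[0,0,0],0],
  ],
)

```text
t: 3.9
eef_pos: [0.4603, 0.2756, 0.1012]
ee_rot: [-0.122, 0.992, 0.0, 0.001]
force: [0.1, -0.3, 0.4]
opening: 0.0002
finger_force: 0.0
```

Run:
```python
from h import *
loc()
im,K,T=shot("side"); cv2.imwrite("pics/s2.png",cv2.resize(im[120:240,130:290],(800,600),interpolation=cv2.INTER_CUBIC))
```

```text
t 3.90 local mm [-33.4  65.6] z 101.2 toolx deg err 0.12 F [ 0.1 -0.3  0.4] M [0.   0.02 0.03] op 0.2
```

Emit:
send_rows(
  steps=[
    [[0.1,0,0.3],0],
    [[0,0,0.2],0],
    [[0,0,0.1],0],
    [[0,0,0],0],
  ],
)

```text
t: 4.45
eef_pos: [0.4586, 0.2751, 0.0953]
ee_rot: [-0.122, 0.992, -0.0, -0.0]
force: [-2.6, -1.7, 9.8]
opening: -0.0002
finger_force: 5.4
```

```bash
python3 -c "from h import *;loc()"
```

```text
t 4.45 local mm [-35.2  65.4] z 95.3 toolx deg err 0.13 F [-2.6 -1.7  9.8] M [-0.27  0.45  0.01] op -0.2
```

Emit:
send_rows(
  steps=[
    [[0,0,0.15],0],
    [[0,0,0.1],0],
    [[0,0,0],0],
  ],
)

```text
t: 4.82
eef_pos: [0.4586, 0.2751, 0.0949]
ee_rot: [-0.122, 0.992, 0.0, 0.0]
force: [-6.3, -3.3, 24.6]
opening: 0.0001
finger_force: 12.1
```

```bash
python3 -c "from h import *;loc()"
```

```text
t 4.83 local mm [-35.2  65.5] z 94.9 toolx deg err 0.14 F [-6.3 -3.3 24.6] M [-0.49  1.01  0.  ] op 0.1
```

The left cap is against its stop (25 N, 0.4 mm further). Going over to the right cap.

Emit:
send_rows(
  steps=[
    [[0,0,-2],0],
    [[0,0,-5],0],
    [[0,0,-5],0],
    [[0,-2,0],0],
    [[-2.5,-4,0],0],
    [[-2.5,-4,0],0],
    [[-2.5,-3.1,0],0],
    [[0,0,0],0],
    [[0,0,2.5],0],
    [[0,0,2.2],0],
  ],
)

```text
t: 6.08
eef_pos: [0.5618, 0.1662, 0.1628]
ee_rot: [-0.122, 0.992, 0.0, -0.002]
force: [-1.0, 0.5, -0.2]
opening: 0.0002
finger_force: 0.0
```

Run:
```python
from h import *
loc()
im,K,T=shot("side"); cv2.imwrite("pics/s3.png",cv2.resize(im[120:240,130:290],(800,600),interpolation=cv2.INTER_CUBIC))
```

```text
t 6.08 local mm [ 38.8 -65. ] z 162.8 toolx deg err 0.12 F [-1.   0.5 -0.2] M [-0.04 -0.03  0.03] op 0.2
```

View pics/s3.png

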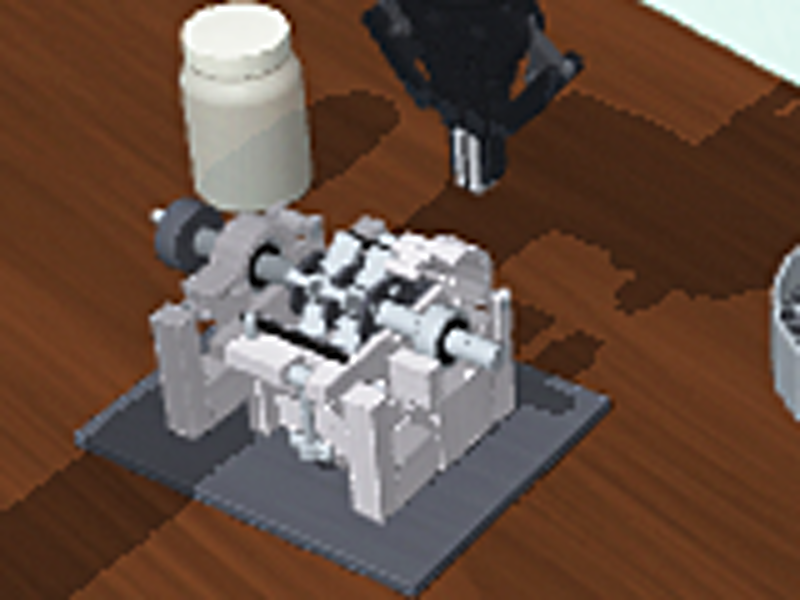

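The left cap is shut, with its arch over the shaft at (230,240) and its tab behind the post at (205,285). The right cap is still open near (440,250), with the tool clear beyond it. Same sweep.

Emit:
send_rows(
  steps=[
    [[1.9,-0.1,0.5],0],
    [[1.4,0,0.7],0],
    [[0.65,0,0.45],0],
    [[0.65,0,0.45],0],
    [[0.55,0,0.55],0],
    [[0.55,0,0.55],0],
    [[0.45,0,0.65],0],
    [[0.4,0,0.65],0],
    [[0.25,0,0.5],0],
    [[0.25,0,0.5],0],
  ],
)

```text
t: 7.38
eef_pos: [0.4953, 0.1482, 0.1095]
ee_rot: [-0.122, 0.992, 0.0, 0.0]
force: [0.2, -0.9, 0.9]
opening: 0.0
finger_force: 0.1
```

Emit:
send_rows(
  steps=[
    [[0.2,0,0.4],0],
    [[0.2,0,0.4],0],
    [[0,0,0.3],0],
    [[0,0,0.2],0],
    [[0,0,0.15],0],
    [[0,0,0],0],
  ],
)

```text
t: 8.12
eef_pos: [0.4912, 0.1473, 0.0956]
ee_rot: [-0.122, 0.992, 0.0, -0.0]
force: [-1.5, 1.1, 4.6]
opening: 0.0
finger_force: 2.5
```

```bash
python3 -c "from h import *;loc()"
```

```text
t 8.12 local mm [-34.2 -66.4] z 95.6 toolx deg err 0.12 F [-1.5  1.1  4.6] M [0.05 0.24 0.01] op 0.0
```

Emit:
send_rows(
  steps=[
    [[0,0,0.2],0],
    [[0,0,0.15],0],
    [[0,0,0],0],
  ],
)

```text
t: 8.5
eef_pos: [0.4913, 0.1473, 0.0949]
ee_rot: [-0.122, 0.992, 0.0, 0.0]
force: [-6.6, -1.7, 23.7]
opening: -0.0001
finger_force: 12.1
```

```bash
python3 -c "from h import *;loc()"
```

```text
t 8.50 local mm [-34.2 -66.4] z 94.9 toolx deg err 0.14 F [-6.6 -1.7 23.7] M [-0.18  1.1  -0.02] op -0.1
```

Emit:
send_rows(
  steps=[
    [[0,0,-2],0],
    [[0,0,-4],0],
    [[0,0,-4],0],
    [[0,0,-4],0],
    [[0.3,-2.7,0],0],
    [[0.4,-4,0],0],
    [[0.4,-4,0],0],
    [[0.4,-4,0],0],
    [[0.4,-4,0],0],
    [[0.4,-4,0],0],
  ],
)

```text
t: 9.75
eef_pos: [0.5242, -0.0798, 0.2313]
ee_rot: [-0.122, 0.992, 0.0, -0.0]
force: [0.3, 0.3, 0.4]
opening: -0.0002
finger_force: 0.0
```

Emit:
send_rows(
  steps=[
    [[0.4,-4,0],0],
    [[0.4,-4,0],0],
    [[0.4,-3.3,0],0],
    [[0,0,0],9],
    [[0,0,0],9],
    [[0,0,0],0],
  ],
  grip=8.5,
)

```text
t: 10.5
eef_pos: [0.5398, -0.1912, 0.2312]
ee_rot: [0.034, 0.999, 0.0, -0.0]
force: [-0.2, -0.1, -0.1]
opening: 0.085
finger_force: 0.0
```

Run:
```python
from h import *
loc(); s=ctrl.get_state(); print(s["eef_pos"])
x=Ro.from_quat(s["ee_rot"]).as_matrix()[:,0]; a=np.arctan2(-x[1],-x[0]); print("yaw",a)
d=np.array([.5385,-.1917])-s["eef_pos"][:2]; print("tool cm",-100*(d@[np.cos(a),np.sin(a)]),100*(d@[-np.sin(a),np.cos(a)]))
im,K,T=shot("side"); cv2.imwrite("pics/s4.png",im)
```

```text
t 10.50 local mm [ -68.5 -406.6] z 231.2 toolx deg err -17.79 F [-0.2 -0.1 -0.1] M [-0.03  0.04  0.03] op 85.0
[ 0.53982562 -0.19117581  0.23119437]
yaw -0.06742496575681245
tool cm 0.12872874676904356 -0.061231552609332524
```

Emit:
send_rows(
  steps=[
    [[0.13,-0.06,3],0],
    [[0,0,4],0],
    [[0,0,4],0],
    [[0,0,3],0],
    [[0,0,2],0],
    [[0,0,1],0],
    [[0,0,0],0],
  ],
)

```text
t: 11.42
eef_pos: [0.5385, -0.1914, 0.0614]
ee_rot: [0.034, 0.999, 0.0, -0.0]
force: [-0.4, 0.6, -0.1]
opening: 0.0849
finger_force: 0.0
```

Emit:
send_rows(
  steps=[
    [[0,0,0],0],
    [[0,0,0],0],
    [[0,0,0],0],
    [[0,0,0],0],
    [[0,0,0],0],
    [[0,0,0],0],
  ],
  grip=0,
  grip_force=100,
)

```text
t: 12.18
eef_pos: [0.5397, -0.1921, 0.0631]
ee_rot: [0.034, 0.999, -0.001, 0.001]
force: [-1.5, 0.3, 6.5]
opening: 0.0491
finger_force: 105.1
```

Run:
```python
from h import *
loc(); s=ctrl.get_state(); print(s["eef_pos"],s["finger_force"])
im,K,T=shot("top"); cv2.imwrite("pics/t4.png",im)
g=cv2.cvtColor(im,cv2.COLOR_BGR2GRAY); print(g[209:216,338:345],g[244:251,323:330])
```

```text
t 12.18 local mm [ -68.9 -407.5] z 63.1 toolx deg err -17.87 F [-1.5  0.3  6.5] M [0.18 0.05 0.15] op 49.1
[ 0.53965262 -0.19206245  0.06305996] 105.1381766796112
[[230 232 234 234 223 193 184]
 [229 232 233 229 208 181 191]
 [229 230 230 220 187 177 206]
 [225 228 223 200 176 187 217]
 [208 219 208 180 173 200 222]
 [168 187 180 167 181 211 224]
 [129 147 151 162 190 217 224]] [[156 163 163 164 160 167 196]
 [157 161 164 162 161 171 208]
 [151 155 161 161 162 183 222]
 [127 138 149 153 168 203 233]
 [ 99 109 126 141 172 219 241]
 [ 86  89 102 126 171 225 244]
 [ 93  88  88 110 164 225 244]]
```

Gripped at 49 mm. Lift, turn and carry.

Emit:
send_rows(
  steps=[
    [[0,0,-1],0],
    [[0,0,-2.5],0],
    [[0,0,-4],0],
    [[0,0,-4],0],
    [[0,0,-4],0],
    [[0,0,-2],0],
    [[0,0,0],-6],
    [[0,0,0],-6],
    [[0,0,0],-5.9],
    [[0,0,0],0],
  ],
)

```text
t: 13.48
eef_pos: [0.5376, -0.191, 0.2355]
ee_rot: [-0.121, 0.993, 0.001, -0.001]
force: [0.2, 0.0, -6.4]
opening: 0.049
finger_force: 105.3
```

Emit:
send_rows(
  steps=[
    [[-0.3,1.7,0],0],
    [[-0.6,3.4,0],0],
    [[-0.6,3.4,0],0],
    [[-0.6,3.4,0],0],
    [[-0.6,3.4,0],0],
    [[-0.6,3.4,0],0],
    [[-0.6,3.4,0],0],
    [[-0.6,3.4,0],0],
    [[-0.6,3.4,0],0],
    [[-0.6,3.4,0],0],
  ],
)

```text
t: 14.72
eef_pos: [0.5148, 0.1377, 0.2366]
ee_rot: [-0.121, 0.993, 0.0, -0.001]
force: [0.8, -0.5, -5.7]
opening: 0.0492
finger_force: 105.3
```

Emit:
send_rows(
  steps=[
    [[-0.6,3.4,0],0],
    [[-0.5,3,0],0],
    [[-0.3,1.5,0],0],
    [[0,0,0],0],
    [[0,0,0],0],
  ],
)

```text
t: 15.35
eef_pos: [0.5105, 0.2148, 0.2367]
ee_rot: [-0.121, 0.993, -0.001, -0.0]
force: [-0.1, -0.4, -7.8]
opening: 0.049
finger_force: 105.5
```

Run:
```python
from h import *
loc()
for n in("top","side"):
    im,K,T=shot(n); np.savez(n+"5.npz",im=im,K=K,T=T); print(n,[proj(K,T,[*C,.175]).round(0)])
a=np.load("top5.npz")["im"]; b=np.load("side5.npz")["im"]
f=lambda a,u,v:cv2.resize(a[v:v+120,u:u+80],(400,600),interpolation=cv2.INTER_CUBIC)
cv2.imwrite("pics/c5.png",np.hstack([f(a,155,185),f(b,160,85)]))
```

```text
t 15.35 local mm [ 0.7 -5.5] z 236.7 toolx deg err -0.00 F [-0.1 -0.4 -7.8] M [ 0.01 -0.07 -0.03] op 49.0
top [array([189., 239.])]
side [array([197., 152.])]
```

View pics/c5.png

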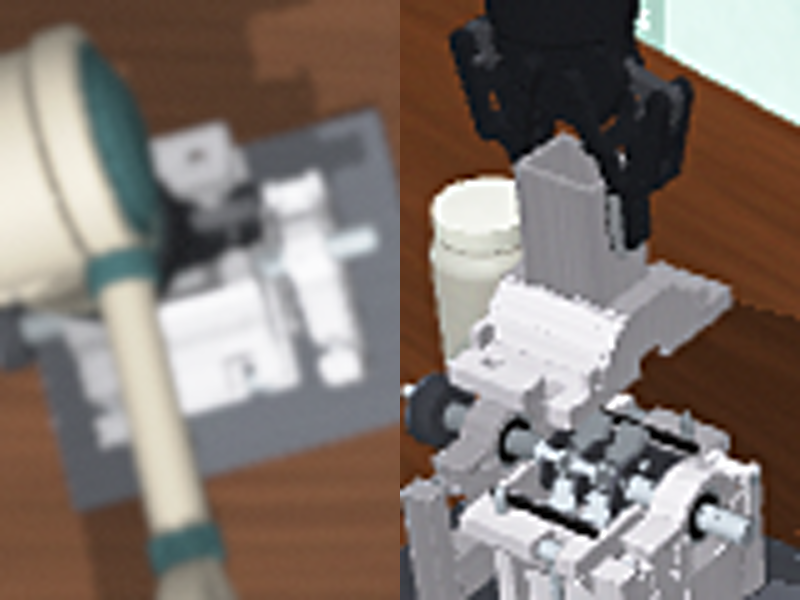

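The left half (top view) shows the rear bore at (196,155), both caps shut. The right half (side view) shows the front bore at (488,362), the front dowel tip near (500,480) and the rear dowel tip near (688,410). Turning these into offsets.

Run:
```python
from h import *
np.set_printoptions(precision=4,suppress=True)
R=np.array([[np.cos(YAW),-np.sin(YAW)],[np.sin(YAW),np.cos(YAW)]])
t=np.load("top5.npz"); s=np.load("side5.npz")
L=lambda p:(R.T@(p[:2]-C)*1e3).round(1)
def cen(d,u,v,r=3,off=10):
    g=cv2.cvtColor(d["im"],cv2.COLOR_BGR2GRAY).astype(float); u,v=round(u),round(v); p=g[v-r:v+r+1,u-r:u+r+1]; print(p.astype(int))
    w=np.clip(np.percentile(p,50)-p-off,0,None); yy,xx=np.mgrid[v-r:v+r+1,u-r:u+r+1]; return (xx*w).sum()/w.sum(),(yy*w).sum()/w.sum()
a=cen(t,193.8,215.6); b=cen(s,177.2,157,2)
print("rear bore top",a,L(onz(t["K"],t["T"],*a,.1836)),"exp 55,-22 (+TCP .7,-5.5)")
print("front bore side",b,L(onz(s["K"],s["T"],*b,.1846)))
g=cv2.cvtColor(s["im"],cv2.COLOR_BGR2GRAY)
print("front dowel\n",g[175:187,174:186],"\nrear\n",g[161:176,212:223])
for q in((179.6,180.6),(217.2,167.2)): print(L(onz(s["K"],s["T"],*q,.101)))
print("pred dowel tip px",[proj(s["K"],s["T"],[*(C+R@p),.101]).round(1) for p in([-.055,.022],[.055,-.022])])
```

```text
[[190 191 191 192 195 196 197]
 [194 189 182 178 183 190 195]
 [191 176 157 150 164 181 194]
 [189 168 147 145 161 179 192]
 [189 175 164 168 177 185 194]
 [191 186 183 185 191 191 194]
 [191 191 190 192 194 193 193]]
[[231 228 230 227 226]
 [230 224 196 228 241]
 [229 176 130 180 192]
 [229 229 201 182 212]
 [229 229 229 229 230]]
rear bore top (np.float64(193.64928909952607), np.float64(215.80568720379148)) [ 57.1 -27.8] exp 55,-22 (+TCP .7,-5.5)
front bore side (np.float64(177.3490909090909), np.float64(157.13454545454545)) [-56.   18.4]
front dowel
 [[160 162 174 139 131  86   0  60  92 124 119 121]
 [163 170 131 131 139 136   0   0   7  51 104 101]
 [165 128 134 154 155 156  80  45  48 127 163 168]
 [135 104 163 169 150 135 129 112 134 175 255 194]
 [111 132 135 135 132 135 153 163 171 251 195 134]
 [139 139 137 134 134 132 145 168 251 199 129 134]
 [137 138 138 139 133 149 253 224 170 134 131 136]
 [138 135 133 133  96 166 196 116 124 135 137 138]
 [134 131 136 186  46 226 200  94 176 166 137 145]
 [131 132 221 244 166 201 177  35  25  38  48  97]
 [152 243 236 235 210 176 161 
[... 178 characters left out ...]
3  42  44  45  47  45  45  43  43  43  44]
 [ 44  43  43  44  44  45  48  45  45  44  43]
 [ 41  43  39  42  42  41  44  47  45  45  45]
 [ 57  28  31  35  34  33  40  44  47  47  46]
 [174 174 133  57  61 131  28  38  42  45  48]
 [169 169 169 171 136 153  67  28  32  39  44]
 [173 170 170 169 123 144 133 136  55  23  29]
 [188 181 180 172 107 126 132 174 172 173 132]
 [ 62  63 139 187 136 125 119 174 168 169 170]
 [  4   7  23  67 116 139 141 180 171 166 167]
 [ 33   0   0   4  19  29  59 140 174 166 166]
 [161 194 137  33   0   0   0  31 178 161 150]
 [ 60  69  89 149 132  74  27  74 171 165 242]]
[-49.7  27.5]
[ 56.1 -20.7]
pred dowel tip px [array([179.9, 182.2]), array([217.4, 167.5])]
```

Top, side and grip geometry agree within about 1 to 2 mm: shift about (−0.4, +5.2) mm local. Shift, then lower to just above the dowel tips.

Emit:
send_rows(
  steps=[
    [[0.04,0.52,0],0],
    [[0,0,2.5],0],
    [[0,0,2.5],0],
    [[0,0,1.8],0],
    [[0,0,0],0],
    [[0,0,0],0],
  ],
)

```text
t: 16.2
eef_pos: [0.5099, 0.2208, 0.1697]
ee_rot: [-0.121, 0.993, 0.0, 0.001]
force: [-0.0, 0.4, -6.1]
opening: 0.0492
finger_force: 105.4
```

Run:
```python
from h import *
loc()
for n in("top","side"):
    im,K,T=shot(n); np.savez(n+"6.npz",im=im,K=K,T=T)
s=np.load("side6.npz"); g=cv2.cvtColor(s["im"],cv2.COLOR_BGR2GRAY)
R=np.array([[np.cos(YAW),-np.sin(YAW)],[np.sin(YAW),np.cos(YAW)]])
p=proj(s["K"],s["T"],[*(C+R@[-.055,.022]),.117]); print("front bore pred",p); u,v=p.round().astype(int); print(g[v-5:v+8,u-5:u+6])
t=np.load("top6.npz"); g=cv2.cvtColor(t["im"],cv2.COLOR_BGR2GRAY); p=proj(t["K"],t["T"],[*(C+R@[.055,-.022]),.115]); print("rear",p);u,v=p.round().astype(int); print(g[v-4:v+5,u-4:u+5])
```

```text
t 16.20 local mm [1.5 0.4] z 169.7 toolx deg err 0.00 F [-0.   0.4 -6.1] M [0.   0.01 0.01] op 49.2
front bore pred [179.28876903 177.4680625 ]
[[158 187 203 123 123 145 245 235 232 231 231]
 [157 171 202 117 122 187 227 229 233 233 233]
 [153 194 205 153 233 229 227 227 228 210 218]
 [234 232 232 230 233 234 234 225 225 226 223]
 [232 230 231 224 187 222 211 217 223 225 225]
 [228 229 229 185 115 174 190 211 225 224 223]
 [228 227 229 228 200 184 224 229 229 226 224]
 [204 224 231 230 230 231 230 229 229 228 227]
 [189 191 193 214 223 230 227 226 228 228 229]
 [195 191 188 189 191 203 222 228 226 227 228]
 [187 199 194 191 189 188 191 204 223 230 230]
 [133 133 150 207 194 191 190 189 190 193 206]
 [127 129 213 155 143 177 196 194 191 191 193]]
rear [196.11132855 219.76490262]
[[183 187 190 189 191 194 197 197 192]
 [195 193 190 185 185 189 196 196 195]
 [198 193 183 176 176 184 192 196 195]
 [198 192 178 171 176 179 186 193 195]
 [195 190 178 172 174 177 185 194 193]
 [195 191 184 178 179 182 188 193 193]
 [194 194 190 187 187 189 190 190 187]
 [192 194 193 190 189 187 182 179 173]
 [181 187 185 182 177 172 170 167 165]]
```

Emit:
send_rows(
  steps=[
    [[0.08,-0.11,0],0],
    [[0,0,0.4],0],
    [[0,0,0.3],0],
    [[0,0,0.3],0],
    [[0,0,0.2],0],
    [[0,0,0],0],
  ],
)

```text
t: 17.05
eef_pos: [0.5088, 0.2204, 0.1568]
ee_rot: [-0.121, 0.993, 0.001, 0.0]
force: [0.4, 4.4, -5.4]
opening: 0.0491
finger_force: 105.6
```

```bash
python3 -c "from h import *;loc()"
```

```text
t 17.05 local mm [0.4 0.3] z 156.8 toolx deg err 0.03 F [ 0.4  4.4 -5.4] M [ 0.98 -0.11  0.25] op 49.1
```

The dowels have entered and push the part toward +y. Giving way to that and going on down.

Emit:
send_rows(
  steps=[
    [[0,0.1,0],0],
    [[0,0,0.2],0],
    [[0,0,0.2],0],
    [[0,0,0],0],
  ],
)

```text
t: 17.55
eef_pos: [0.5086, 0.2207, 0.1528]
ee_rot: [-0.121, 0.993, 0.0, 0.0]
force: [0.3, 3.8, -5.3]
opening: 0.0489
finger_force: 105.7
```

```bash
python3 -c "from h import *;loc()"
```

```text
t 17.55 local mm [0.3 0.6] z 152.8 toolx deg err 0.02 F [ 0.3  3.8 -5.3] M [ 1.01 -0.29  0.24] op 48.9
```

Emit:
send_rows(
  steps=[
    [[0,0.1,0],0],
    [[0,0,0.2],0],
    [[0,0,0.2],0],
    [[0,0,0.2],0],
    [[0,0,0],0],
  ],
)

```text
t: 18.18
eef_pos: [0.5086, 0.221, 0.1486]
ee_rot: [-0.121, 0.993, -0.0, 0.001]
force: [-0.5, 1.2, 6.7]
opening: 0.0489
finger_force: 107.1
```

```bash
python3 -c "from h import *;loc()"
```

```text
t 18.18 local mm [0.3 0.9] z 148.6 toolx deg err 0.03 F [-0.5  1.2  6.7] M [0.19 0.25 0.18] op 48.9
```

Emit:
send_rows(
  steps=[
    [[0,0.05,0.2],0],
    [[0,0,0.2],0],
    [[0,0,0.1],0],
    [[0,0,0],0],
    [[0,0,0],0],
  ],
)

```text
t: 18.8
eef_pos: [0.5086, 0.221, 0.148]
ee_rot: [-0.122, 0.993, -0.0, 0.002]
force: [-7.5, -2.3, 30.7]
opening: 0.049
finger_force: 110.0
```

```bash
python3 -c "from h import *;loc()"
```

```text
t 18.80 local mm [0.3 1. ] z 148.0 toolx deg err 0.04 F [-7.5 -2.3 30.7] M [-0.16  1.44  0.18] op 49.0
```

Emit:
send_rows(
  steps=[
    [[0,0,0.2],0],
    [[0,0,0],0],
    [[0,0,0],0],
  ],
)

```text
t: 19.18
eef_pos: [0.5087, 0.221, 0.148]
ee_rot: [-0.122, 0.993, -0.0, 0.003]
force: [-10.7, -4.6, 39.7]
opening: 0.0491
finger_force: 111.2
```

```bash
python3 -c "from h import *;loc()"
```

```text
t 19.18 local mm [0.4 0.9] z 148.0 toolx deg err 0.04 F [-10.7  -4.6  39.7] M [-0.27  2.04  0.2 ] op 49.1
```

Emit:
send_rows(
  steps=[
    [[0.15,0.05,0],0],
    [[0,0,0],0],
    [[0,0,0],0],
    [[0,0,0],0],
  ],
)

```text
t: 19.68
eef_pos: [0.5087, 0.2211, 0.148]
ee_rot: [-0.122, 0.993, -0.001, 0.004]
force: [-6.9, -5.1, 38.4]
opening: 0.0493
finger_force: 110.6
```

Run:
```python
from h import *
loc(); print(ctrl.get_state()["qd"].round(4))
im,K,T=shot("side"); s=np.load("side0.npz")["im"]
d=cv2.absdiff(im,s).max(2)
for n,(u,v,w,h) in dict(tin=(190,240,32,32),sieve=(280,155,80,62),brush=(395,290,70,75)).items(): print(n,(d[v:v+h,u:u+w]>60).mean())
R=np.array([[np.cos(YAW),-np.sin(YAW)],[np.sin(YAW),np.cos(YAW)]]); g=cv2.cvtColor(im,cv2.COLOR_BGR2GRAY)
p=proj(K,T,[*(C+R@[-.055,.022]),.099]); u,v=p.round().astype(int); print(p,g[v-5:v+6,u-5:u+6])
```

```text
t 19.68 local mm [0.4 1. ] z 148.0 toolx deg err 0.05 F [-6.9 -5.1 38.4] M [-0.28  1.86  0.23] op 49.3
[-0.0009  0.0006  0.0005  0.     -0.0004 -0.0015]
tin 0.0
sieve 0.0
brush 0.0
[179.99093018 182.82954746] [[123 211 150 121 141 246 235 232 230 229 228]
 [133 208 143 120 127 229 236 234 232 232 231]
 [132 205 156 122 211 230 222 227 234 235 235]
 [185 227 196 228 233 228 227 226 228 195 219]
 [232 231 230 231 210 219 236 228 226 226 225]
 [230 230 231 196 209 184 124 225 224 225 225]
 [228 230 228 138 186 156 165 231 225 224 221]
 [229 228 230 227 203 233 232 230 227 225 224]
 [204 223 230 230 229 232 230 229 229 227 227]
 [188 192 202 214 223 229 227 226 229 239 229]
 [190 188 188 188 192 204 223 229 227 227 228]]
```

The front bore in the side view now shows the dowel tip through it, the force is 38 N down with z steady, and the tin, sieve and brush haven't moved in the image. Handing in.

```bash
python3 -c "from h import *;print(ctrl.sign_off());loc()"
```

```text
the job is handed in; nothing more can be done
None
the job is handed in; nothing more can be done
```

I handed the job in at about 20 s (no verdict returned): both bearing caps are snapped shut, and the upper half sits on both dowels, held pressed metal to metal at about 38 N; the sieve, tin and brush are unmoved in the image, and the jar was never approached or separately checked.

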